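Feed the blue screw caps into the capper's track

ROBOT

A 6-joint arm with a two-finger parallel gripper is mounted at the origin on the work surface. World frame = base frame: x ahead of the robot, y to its left, z up, the work surface at z = 0. Lengths are in m, angles in degrees, forces in N, time in s.
With the tool pointing down it reaches from about 0.3 to 0.75 m from the base axis. Payload 8.5 kg.
Tool frame: the origin (TCP) lies at the very end of the fingers, on their centre line; the grasp point (between the pads) lies 19 mm behind it; z points along the fingers, y is the direction in which the jaws open and shut (so a half turn about z gives the same grasp; the last joint's range is limited). The gripper opens to 85 mm and grips with 20 to 120 N. Pads are 22 mm wide; open, the fingers measure 114 mm over their backs; the gripper's body (76 mm by 85 mm) begins 54 mm behind the grasp point. The pads swing forward as they close: fully open they stand 13 mm farther back than shut.
Start: joints at [58.31, 21.807, 74.336, -0, 83.858, -12.336], TCP at [0.182, 0.519, 0.231] pointing down, gripper open.
Joint ranges: [-178.18, 178.18], [-50.72, 133.34], [12.68, 142.11], [-81.47, 261.47], [9.98, 163.14], [-165.26, 165.26]. Speed limits (degrees/s): [136.94, 136.94, 180, 180, 180, 180].

INTERFACE

Orientations are given as a 3x3 rotation matrix whose columns are the frame's x, y, z axes.
In Python, from rig import env, vision, close_job, spotter gives the robot as it stands. The module is installed in compiled form; this text tells all that it offers.
- The arm moves only by the tool jog_arm, never from a script. Its argument "plan" is a list that holds one entry, the list of rows, each a list of 6 numbers: the shift along the tool's x, y, z in units of 40 mm (1.0 is 40 mm), then the turn, a rotation vector about the tool's x, y, z in units of 0.15 rad (1.0 is 0.15 rad). A call has 1 to 10 rows; each row shifts and turns the commanded pose from where the row before left it, along the tool's axes as they then stand; what a row does not reach is not made up. A row lasts 1/10 s, in which the tool goes at most 50 mm and 8.59 degrees, less where a joint would pass 70% of its speed; a pose out of reach is approached as far as the arm can. A call with a number of a shift or a turn outside -1 to 1 is refused whole. A call with a gripper value outside its range is refused whole. "grip" is the opening, from -1 (shut) to 1 (fully open), set as the call begins (left out, the last holds). The fingers move at their own pace and stop on an object; "squeeze" is the grip in N (left out, the last holds). Time passes only in rows, so rows that do not move let the fingers close. It gives the time, the measured TCP pose, the force and the opening at its end, in the units of the state.
- env.observe(): the state, without advancing time (a new reading comes with each control period).
- vision.get_image(name): name is "scene" or "top"; returns (picture, depth): 400x640x3 uint8, red, green, blue; 400x640 float32, m along the optical axis (not along the pixel's ray), 0 where there is no reading.
- vision.camera_info(name): a dict with "fx", "fy", "cx", "cy" (pixels), "k1" (the pictures are not rectified: a ray, as slopes to the right and down, at radius r is drawn at 1 + k1 r^2 times it, then the intrinsics apply), "rvec" (rotation vector, rad) and "tvec" (3), from world to camera coordinates, as OpenCV has them. Camera axes: x right, y down, z forward; pixel columns grow to the right and rows downward; lengths in m; the calibration is good to about 2 mm. A picture is of the moment at which its call begins. camera_info takes no time and is no camera call.
- close_job(): hands the job in, once; it reports no verdict.
Trained networks look in the newest picture that a camera, given by its name, has taken for a name from the list of things; names that differ only in an ending like _2 or _b are one class to them, and where a whole thing is asked for, a point or a joint stands for the part that bears it (a point fixed in the world has none). Each returns a list of dicts, best first, with "score" (0 to 1); they miss things now and then, are a little off and sometimes report something else, mostly with a low value. They report only what shows in the picture. A call takes as long as a camera call. They do not tell look-alikes from the thing itself.
- spotter.trace(camera, query): "pixels" (400x640 bool, what is visible of it) and "rect" ([left, top, right, bottom] in pixels, round what is visible of it).
The state is a dict: "time_s": time; "q": joint angles; "qvel": joint speeds; "joint_efforts": joint torques, N m; "position": TCP position; "tool_rot": TCP orientation; "ft_force": force on the tool from outside, world axes, zero at the start; "wrist_torque": the same for the moment, N m; "grip_width": finger opening in m.
Only numpy, scipy, OpenCV 4.12 (cv2) and the standard library are available. Lean on these libraries where they do the work, as an engineer would, in place of code of your own. Each camera call takes 0.05 s, during which the arm holds its last target.

TASK

Load the bench capper: with the fingertips, sweep the three blue screw caps off the tray, one at a time, through the narrow gate into the feed track, and push the row up until the first cap sits fully home against the end stop and the three stand closed up behind one another. Only slide the caps flat along the deck, never pick one up or tip it over; the red cap stays on the tray, out of the gate's mouth, and everything else on the bench is left where it is.

Things in the scene. Friction and masses are not known exactly. Their poses are not given: they have to be found in the camera images.
- capper: bench capping machine, fixed: aluminium deck plate 760 x 280 mm, its flat top 12 mm above the bench, is the floor of tray and track alike. Origin: at bench height under the middle of the gate; x level along the track from the gate towards the end stop, y across, z up. Tall parts: swing-arm column, 40 mm thick, 270 mm high, at x 285; capping head at x 395; 62 mm high control box at x 295, y -105.
- tray (a point): middle of the cap tray's floor, at machine x -145 mm, 12 mm above the bench. Machine x -290 (back rim) to 0 (gate); rims 6 mm thick, 14 mm high above the deck; inside width 240 mm (y -120 to 120) from x -290 to -140, then the rims taper straight in, like a funnel, to the gate
- gate (a point): middle of the gate at machine x 0, on the deck (12 mm above the bench). 49 mm wide between two black posts, 26 mm high above the deck; the feed track begins behind it
- stop (a point): middle of the black end stop's face (22 mm high), at machine x 190 mm, on the deck. The track from gate to stop is straight, 49 mm wide between white rails 12 mm wide and 14 mm high, open above; a 30 mm high yellow sensor stands outside the rail near the stop. Three caps closed up against the stop have their centres at machine x 167, 122 and 77
- blue_cap_1: blue screw cap 1: disc 45 mm across, 22 mm high, its flat underside on the deck, closed top up, light (about 16 g), slides easily; not fastened. Origin at the centre of its underside, z up.
- blue_cap_2: blue screw cap 2: disc 45 mm across, 22 mm high, its flat underside on the deck, closed top up, light (about 16 g), slides easily; not fastened. Origin at the centre of its underside, z up.
- blue_cap_3: blue screw cap 3: disc 45 mm across, 22 mm high, its flat underside on the deck, closed top up, light (about 16 g), slides easily; not fastened. Origin at the centre of its underside, z up.
- red_cap: red screw cap, same size: disc 45 mm across, 22 mm high, its flat underside on the deck, closed top up, light (about 16 g), slides easily; not fastened. Origin at the centre of its underside, z up. It stays on the tray.
- open_bottle: uncapped 100 ml glass bottle, 56 mm wide, 98 mm high, standing in the nest under the machine's capping head (machine x 395 mm); origin under its centre. Bystander.
- petri_stack: stack of three Petri dishes, 55 mm wide, 37 mm high, on the deck beside the track, on the robot's side; origin under its centre. Bystander.
- marker: marker pen, 109 mm long, 12 mm thick, lying on the deck beside the track, on the far side; origin under its middle, x along the pen. Bystander.
- capped_bottle: blue-capped 100 ml bottle, 56 mm wide, 112 mm high, on the deck beside the capping head, on the robot's side; origin under its centre. Bystander.
- tip_box: blue pipette tip box with yellow tips, 85 x 125 x 60 mm, on the bench beside the tray's back end; origin under its centre. Bystander.
There are look-alikes about, which are no part of the job. What is shaped like the blue_cap_2 but grey is not meant. What is shaped like the blue_cap_1 but black is not meant.

How it is judged:
By the outcome, as a careful person would: the job done as asked, in the order asked, and still so for the second after the job is handed in, with the robot touching nothing.
It also fails if it takes over 61 s, if anything falls off the work surface, if the arm or the gripper's body presses on something with over 40 N, if the wrist force passes 120 N, or if a joint passes its speed limit or range.

## Working session

There is one attempt and no reset: what is moved stays moved. The work goes in short steps, Python scripts to look and compute and a tool call to move; the robot and the scene stay as the last step left them, time stands still between calls to the robot, and variables do not carry over. Pictures are saved under pics/ and viewed, and the job is handed in when it is done.

Besides the shell and the picture viewer there is one more tool, called after ">>>" by a JSON object that holds its "op" and its "data". jog_arm: Moves the arm, as the interface text tells. Its arguments: {"type":"object","properties":{"plan":{"type":"array"},"grip":{"type":"number"},"squeeze":{"type":"number"}},"required":["plan"]}

```bash
mkdir -p pics; python3 - <<'E'
from rig import env, vision
import cv2,numpy as np
s=env.observe()
print(s['time_s'],s['position'],s['tool_rot'],s['grip_width'])
for n in ['scene','top']:
    im,d=vision.get_image(n)
    cv2.imwrite(f'pics/{n}0.png',im[:,:,::-1]); np.save(f'{n}0.npy',d); np.save(f'{n}0rgb.npy',im)
    print(vision.camera_info(n))
E
```

```text
0.0 [0.18211962 0.51864807 0.23070736] [[-9.43483423e-01  3.31418804e-01 -7.78627644e-04]
 [ 3.31419572e-01  9.43482614e-01 -1.27494192e-03]
 [ 3.12081919e-04 -1.46093901e-03 -9.99998884e-01]] 0.08526991293558067
{'fx': 397.91609243773735, 'fy': 397.91609243773735, 'cx': 314.8694338832817, 'cy': 203.82215434175112, 'k1': 0.004622712569302591, 'rvec': array([ 1.90138184,  1.79117641, -0.56925351]), 'tvec': array([-0.03515595, -0.43213144,  1.45165792])}
{'fx': 367.8622919124899, 'fy': 367.8622919124899, 'cx': 324.9414448617191, 'cy': 198.6550840344608, 'k1': -0.04129680924676682, 'rvec': array([ 2.12529635, -2.16610601,  0.10198092]), 'tvec': array([0.03497083, 0.55559235, 0.91704214])}
```

View pics/scene0.png

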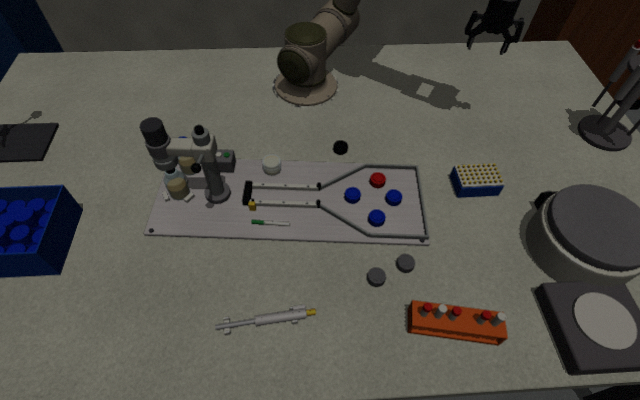

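View pics/top0.png

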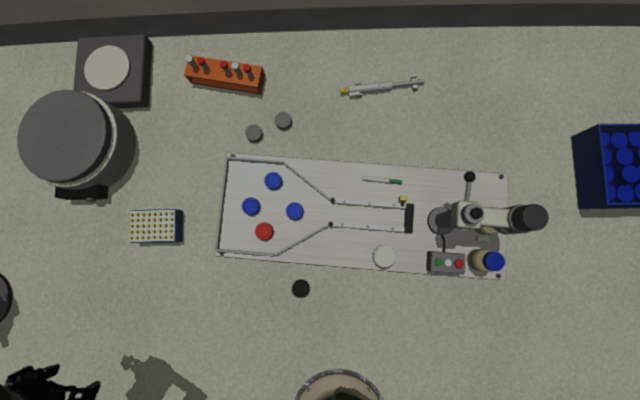

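```bash
cat > h.py <<'E'
import numpy as np,cv2
from rig import vision
def cam(n):
    c=vision.camera_info(n);R,_=cv2.Rodrigues(c['rvec']);K=np.array([[c['fx'],0,c['cx']],[0,c['fy'],c['cy']],[0,0,1]]);return K,np.array([c['k1'],0,0,0,0.]),R,np.array(c['tvec']),c
def p2w(n,uv,z):
    K,D,R,t,c=cam(n)
    s=cv2.undistortPoints(np.array(uv,float).reshape(-1,1,2),K,D).reshape(-1,2)
    r=np.c_[s,np.ones(len(s))]@R; o=-R.T@t
    return o+r*((z-o[2])/r[:,2])[:,None]
def w2p(n,P):
    K,D,R,t,c=cam(n)
    return cv2.projectPoints(np.array(P,float).reshape(-1,1,3),cv2.Rodrigues(R)[0],t,K,D)[0].reshape(-1,2)
def caps(n,im,z=0.034,box=None):
    hsv=cv2.cvtColor(im,cv2.COLOR_RGB2HSV);out=[]
    H,S,V=[hsv[:,:,i].astype(int) for i in range(3)]
    for nm,m in (('blue',(abs(H-118)<12)&(S>150)&(V>70)),('red',((H<8)|(H>172))&(S>150)&(V>70))):
        k,l,st,ce=cv2.connectedComponentsWithStats(m.astype(np.uint8))
        for i in range(1,k):
            if 80<st[i,4]<700: out.append((nm,st[i,4],ce[i].round(1),p2w(n,ce[i],z)[0].round(4)))
    return out
E
python3 - <<'E'
from h import *
for n in ['top','scene']:
    im=np.load(n+'0rgb.npy')
    for c in caps(n,im): print(n,*c)
im=cv2.imread('pics/top0.png')[140:290,205:525]
cv2.imwrite('pics/topz.png',cv2.resize(im,None,fx=2.5,fy=2.5,interpolation=cv2.INTER_CUBIC))
im=cv2.imread('pics/scene0.png')[140:260,130:450]
cv2.imwrite('pics/scz.png',cv2.resize(im,None,fx=2.5,fy=2.5,interpolation=cv2.INTER_CUBIC))
E
```

```text
top blue 201 [272.7 180.4] [0.6071 0.1603 0.034 ]
top blue 205 [250.4 205.9] [0.5412 0.2187 0.034 ]
top blue 204 [294.3 210.7] [0.5265 0.1042 0.034 ]
top blue 266 [494.3 260.8] [ 0.389  -0.4009  0.034 ]
top red 213 [263.6 231. ] [0.4755 0.1838 0.034 ]
scene blue 655 [ 33.9 231.9] [ 0.6121 -0.73    0.034 ]
scene blue 134 [352.4 192.9] [0.529  0.1061 0.034 ]
scene blue 137 [394.  195.2] [0.5433 0.2217 0.034 ]
scene blue 156 [376.8 215.8] [0.61   0.1624 0.034 ]
scene blue 213 [ 19.1 232. ] [ 0.6102 -0.7672  0.034 ]
scene red 127 [377.9 177.9] [0.4779 0.1864 0.034 ]
```

View pics/topz.png

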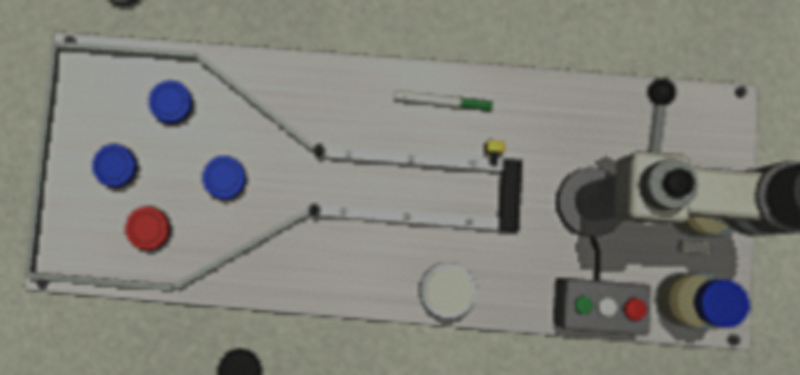

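View pics/scz.png

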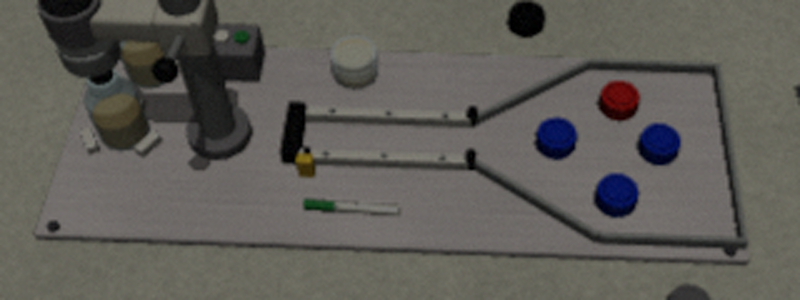

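```bash
cat > rect.py <<'E'
from h import *
def rect(n,im,T,z,x0=-310,x1=210,y0=-150,y1=150,s=1.5):
    # image: columns machine x, rows -y ; T=(x,y,th)
    xs=np.arange(x0,x1,1/s);ys=np.arange(y1,y0,-1/s)
    X,Y=np.meshgrid(xs/1000,ys/1000)
    c,s_=np.cos(T[2]),np.sin(T[2])
    P=np.stack([T[0]+c*X-s_*Y,T[1]+s_*X+c*Y,np.full_like(X,z)],-1).reshape(-1,3)
    uv=w2p(n,P).reshape(X.shape+(2,)).astype(np.float32)
    return cv2.remap(im,uv[...,0],uv[...,1],cv2.INTER_CUBIC)
E
python3 - <<'E'
from rect import *
f=lambda u,v:((u+.5)/2.5-.5+205,(v+.5)/2.5-.5+140)
P=p2w('top',[f(319,151),f(314,211)],0.038); print(P, np.linalg.norm(P[0]-P[1]))
S=p2w('top',[f(502,160),f(499,231)],0.034);print(S)
B=p2w('top',[f(58,49),f(33,273)],0.026);print(B)
g=P.mean(0);b=B.mean(0);d=g-b;print(np.linalg.norm(d))
th=np.arctan2(d[1],d[0]);T=[g[0],g[1],th];print(T,np.degrees(th),np.linalg.norm(S.mean(0)-g))
np.save('T.npy',T)
o=[]
for n in ['top','scene']:
    im=np.load(n+'0rgb.npy')[:,:,::-1]
    o.append(rect(n,im,T,0.026,s=1.5,y0=-140,y1=140)[:, :])
v=np.vstack(o); 
for k in (0,420):
    for X in (-290,-140,0,190): cv2.line(v,(int((X+310)*1.5),k),(int((X+310)*1.5),k+419),(0,255,0),1)
    for Y in (-120,-24.5,0,24.5,120): cv2.line(v,(0,k+int((140-Y)*1.5)),(779,k+int((140-Y)*1.5)),(0,255,0),1)
cv2.imwrite('pics/r1.png',v[:, :800]); print(v.shape)
E
```

```text
[[0.55156769 0.00542722 0.038     ]
 [0.48996081 0.01174793 0.038     ]] 0.061930280054881826
[[ 0.53882833 -0.18260244  0.034     ]
 [ 0.46612644 -0.17643063  0.034     ]]
[[0.6685238  0.28221631 0.026     ]
 [0.43145038 0.30505886 0.026     ]]
0.28679519248572166
[np.float64(0.5207642504877608), np.float64(0.008587577127275543), np.float64(-1.6729577079426452)] -95.85341596899337 0.1890332378007115
(840, 780, 3)
```

View pics/r1.png

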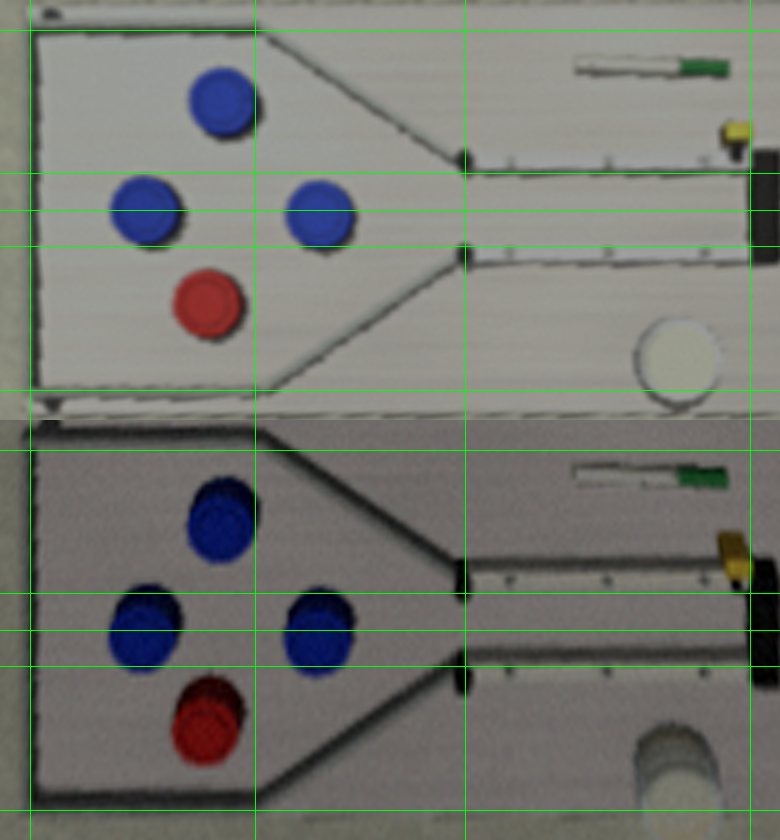

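```bash
cat > go.py <<'E'
# usage: go.py mx my z(mm) [heading deg rel. machine x of push dir]  -> tool-frame shift in units of 40mm, yaw in units .15rad
import sys
from rig import env
import numpy as np
T=(0.522,0.0096,np.radians(-95.75))
c,s=np.cos(T[2]),np.sin(T[2]);R2=np.array([[c,-s],[s,c]])
def m2w(p): return np.array(T[:2])+R2@np.array(p)/1000
def w2m(p): return R2.T@(np.array(p[:2])-np.array(T[:2]))*1000
if __name__=='__main__':
    st=env.observe();p=st['position'];R=st['tool_rot']
    print('t',round(st['time_s'],2),'machine',w2m(p).round(1),'z',round(p[2]*1000,1),'F',st['ft_force'].round(1),'grip',round(st['grip_width']*1000,1),'rel yaw',round((np.degrees(np.arctan2(-R[1,0],-R[0,0])-T[2])+180)%360-180,2),'tilt',R[:2,2].round(4))
    a=[float(v) for v in sys.argv[1:]]
    if a:
        w=m2w(a[:2]);d=np.array([w[0],w[1],a[2]/1000])-p
        print('shift units',(R.T@d/0.04).round(3))
        th=T[2]+np.radians(a[3] if len(a)>3 else 0)+np.pi
        dy=(np.degrees(th-np.arctan2(R[1,0],R[0,0]))+180)%360-180
        print('turn units',round(-np.radians(dy)/0.15,3))
        for nm,q in dict(A=(.5278,.1052),B=(.5422,.2202),C=(.6085,.1613),R=(.4767,.1851)).items(): print(nm,w2m(q).round(1),end=' ')
E
python3 go.py -148 -3 100
```

```text
t 0.1 machine [-472.5 -389.2] z 230.8 F [0.9 0.7 0.1] grip 85.4 rel yaw 76.4 tilt [-0.0007 -0.0011]
shift units [-11.292  -5.61    3.273]
turn units 8.889
A [-95.7  -3.8] B [-211.6   -1. ] C [-159.6   70.9] R [-170.1  -62.7]
```

>>> {"op": "jog_arm", "data": {"plan": [[[0,0,0,0,0,0.988],[0,0,0,0,0,0.988],[0,0,0,0,0,0.988],[0,0,0,0,0,0.988],[0,0,0,0,0,0.988],[0,0,0,0,0,0.988],[0,0,0,0,0,0.988],[0,0,0,0,0,0.988],[0,0,0,0,0,0.988],[0,0,0,0,0,0]]], "grip": -0.76}}

```text
time_s: 1.1
position: [0.1822, 0.5188, 0.231]
tool_rot: [[0.102, 0.995, -0.0], [0.995, -0.102, -0.001], [-0.001, -0.0, -1.0]]
ft_force: [0.4, 1.2, 0.6]
grip_width: 0.0101
```

```bash
python3 go.py -148 -3 100
```

```text
t 1.1 machine [-472.6 -389.1] z 231.0 F [0.4 1.2 0.6] grip 10.1 rel yaw -0.1 tilt [-0.0004 -0.0007]
shift units [-8.094  9.669  3.277]
turn units -0.012
A [-95.7  -3.8] B [-211.6   -1. ] C [-159.6   70.9] R [-170.1  -62.7]
```

>>> {"op": "jog_arm", "data": {"plan": [[[-0.74,0.88,0.1,0,0,0],[-0.74,0.88,0.1,0,0,0],[-0.74,0.88,0.1,0,0,0],[-0.74,0.88,0.1,0,0,0],[-0.74,0.88,0.1,0,0,0],[-0.74,0.88,0.1,0,0,0],[-0.74,0.88,0.1,0,0,0],[-0.74,0.88,0.1,0,0,0],[-0.74,0.88,0.1,0,0,0],[-0.74,0.88,0.1,0,0,0]]]}}

```text
time_s: 2.1
position: [0.5037, 0.1874, 0.1911]
tool_rot: [[0.096, 0.995, -0.0], [0.995, -0.096, 0.0], [0.0, -0.0, -1.0]]
ft_force: [-1.0, 0.0, 0.5]
grip_width: 0.0102
```

```bash
python3 go.py -145 -4 60
```

```text
t 2.1 machine [-175.  -36.] z 191.1 F [-1.   0.   0.5] grip 10.2 rel yaw 0.23 tilt [-0.0002  0.0001]
shift units [-0.755  0.798  3.277]
turn units 0.027
A [-95.7  -3.8] B [-211.6   -1. ] C [-159.6   70.9] R [-170.1  -62.7]
```

>>> {"op": "jog_arm", "data": {"plan": [[[-0.38,0.4,0.6,0,0,0.02],[-0.37,0.4,0.6,0,0,0],[0,0,0.7,0,0,0],[0,0,0.7,0,0,0],[0,0,0.68,0,0,0],[0,0,0,0,0,0]]]}}

```text
time_s: 2.7
position: [0.5296, 0.1556, 0.0571]
tool_rot: [[0.1, 0.995, -0.007], [0.995, -0.1, -0.001], [-0.001, -0.007, -1.0]]
ft_force: [-0.6, 0.6, 0.3]
grip_width: 0.0103
```

```bash
python3 go.py -145 -4 16; python3 - <<'E'
from h import *
for n in ['top','scene']:
    im,_=vision.get_image(n); cv2.imwrite(f'pics/{n}1.png',cv2.resize(im[120:300,130:450,::-1] if n=='scene' else im[130:300,205:525,::-1],None,fx=2.5,fy=2.5))
    for c in caps(n,im): print(n,*c)
E
```

```text
t 2.7 machine [-146.   -7.] z 57.1 F [-0.6  0.6  0.3] grip 10.3 rel yaw 0.0 tilt [-0.0068 -0.0005]
shift units [-0.025  0.083  1.027]
turn units 0.0
A [-95.7  -3.8] B [-211.6   -1. ] C [-159.6   70.9] R [-170.1  -62.7] top blue 183 [293.9 209.9] [0.5286 0.1051 0.034 ]
top blue 268 [494.2 260.8] [ 0.389  -0.4008  0.034 ]
scene blue 688 [ 33.8 231.9] [ 0.6121 -0.7301  0.034 ]
scene blue 105 [352.4 194. ] [0.5329 0.1055 0.034 ]
scene blue 139 [394.  195.3] [0.5435 0.2216 0.034 ]
scene blue 158 [376.8 215.8] [0.61   0.1625 0.034 ]
scene blue 215 [ 19.1 232. ] [ 0.6104 -0.7671  0.034 ]
```

View pics/scene1.png

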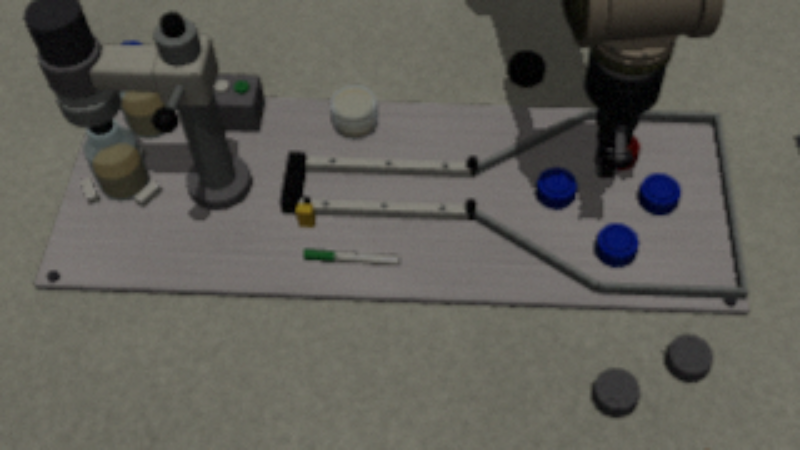

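View pics/top1.png

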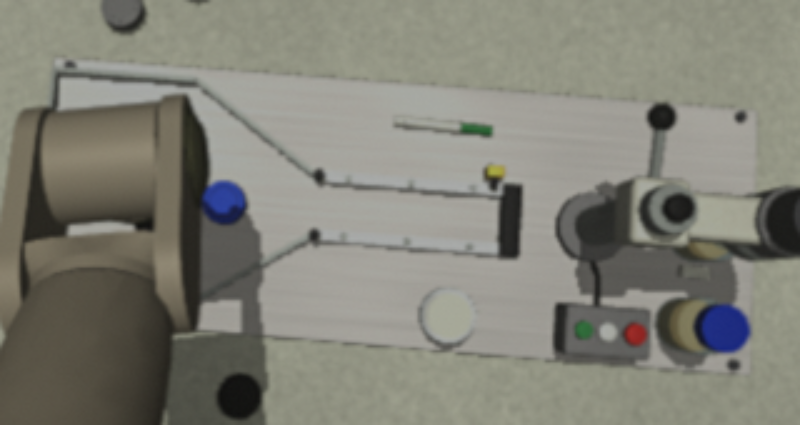

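Both pictures show the fingers standing over the tray between A and the others (scene crop about 615,150), clear of all caps.

>>> {"op": "jog_arm", "data": {"plan": [[[0,0.07,0.35,0,0,0],[0,0,0.35,0,0,0],[0,0,0.3,0,0,0],[0,0,0,0,0,0]]]}}

```text
time_s: 3.2
position: [0.5337, 0.1555, 0.0189]
tool_rot: [[0.103, 0.995, -0.002], [0.995, -0.103, -0.0], [-0.0, -0.002, -1.0]]
ft_force: [0.6, 0.1, 0.2]
grip_width: 0.0104
```

```bash
python3 go.py -33 0 16
```

```text
t 3.2 machine [-146.4   -3. ] z 18.9 F [0.6 0.1 0.2] grip 10.4 rel yaw -0.17 tilt [-0.0021 -0.0002]
shift units [-2.834  0.082  0.075]
turn units -0.02
A [-95.7  -3.8] B [-211.6   -1. ] C [-159.6   70.9] R [-170.1  -62.7]
```

>>> {"op": "jog_arm", "data": {"plan": [[[-0.15,0,0.03,0,0,0],[-0.15,0,0,0,0,0],[-0.15,0,0,0,0,0],[-0.2,0.01,0,0,0,0],[-0.2,0.02,0,0,0,0],[-0.2,0.02,0,0,0,0],[-0.2,0.02,0,0,0,0],[-0.2,0.02,0,0,0,0],[-0.2,0,0,0,0,0],[-0.1,0,0,0,0,0]]]}}

```text
time_s: 4.2
position: [0.5305, 0.0847, 0.0189]
tool_rot: [[0.104, 0.995, -0.0], [0.995, -0.104, -0.0], [-0.0, -0.0, -1.0]]
ft_force: [-0.2, 0.7, -0.2]
grip_width: 0.0105
```

```bash
cat > look.py <<'E'
import sys
from h import *
from go import w2m
import rect
k=sys.argv[1]
for n in ['top','scene']:
    im,_=vision.get_image(n); cv2.imwrite(f'pics/{n}{k}.png',cv2.resize(im[140:260,130:450,::-1] if n=='scene' else im[140:290,205:525,::-1],None,fx=2.5,fy=2.5))
    off=np.array([.0013,.0013])*(1 if n=='top' else -1)
    for c in caps(n,im):
        m=w2m(c[3][:2]+off)
        if -300<m[0]<220 and abs(m[1])<150: print(n,c[0],c[1],m.round(1))
E
python3 go.py -33 0 16; echo; python3 look.py 2
```

```text
t 4.2 machine [-75.6   0.9] z 18.9 F [-0.2  0.7 -0.2] grip 10.5 rel yaw -0.23 tilt [-0.0002 -0.0001]
shift units [-1.065 -0.019  0.072]
turn units -0.027
A [-95.7  -3.8] B [-211.6   -1. ] C [-159.6   70.9] R [-170.1  -62.7] 
top blue 84 [-222.1    1.5]
scene blue 140 [-211.6   -0.9]
scene blue 160 [-159.5   71.3]
scene red 130 [-169.9  -62.8]
```

View pics/scene2.png

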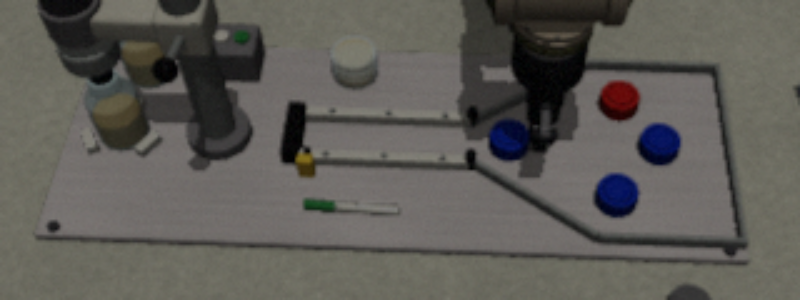

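>>> {"op": "jog_arm", "data": {"plan": [[[-0.15,-0.01,0.06,0,0,0],[-0.2,-0.01,0,0,0,0],[-0.2,0,0,0,0,0],[-0.2,0,0,0,0,0],[-0.2,0,0,0,0,0],[-0.2,0,0,0,0,0],[-0.2,0,0,0,0,0],[-0.2,0,0,0,0,0],[-0.2,0,0,0,0,0],[-0.1,0,0,0,0,0]]]}}

```text
time_s: 5.3
position: [0.5221, 0.0112, 0.0165]
tool_rot: [[0.104, 0.995, 0.0], [0.995, -0.104, -0.0], [-0.0, 0.0, -1.0]]
ft_force: [0.2, -0.0, -0.3]
grip_width: 0.0104
```

```bash
python3 go.py 130 0 16; echo; python3 look.py 3
```

```text
t 5.3 machine [-1.6 -0.1] z 16.5 F [ 0.2 -0.  -0.3] grip 10.4 rel yaw -0.23 tilt [ 0.0001 -0.0001]
shift units [-3.291  0.015  0.014]
turn units -0.027
A [-95.7  -3.8] B [-211.6   -1. ] C [-159.6   70.9] R [-170.1  -62.7] 
top blue 201 [-159.7   70.8]
top blue 204 [-211.3   -0.8]
top red 214 [-170.   -62.5]
scene blue 140 [-211.6   -1. ]
scene blue 158 [-159.5   71.1]
scene red 131 [-169.7  -62.4]
```

View pics/scene3.png

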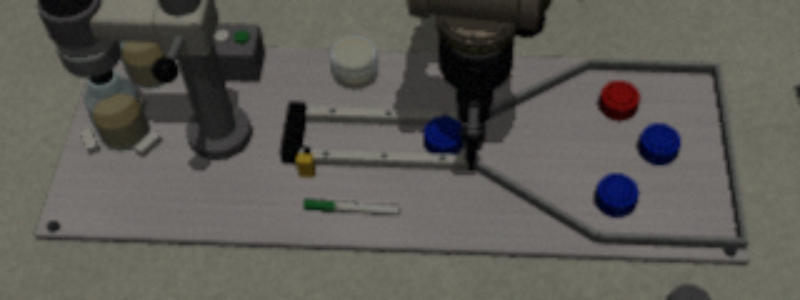

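View pics/top3.png

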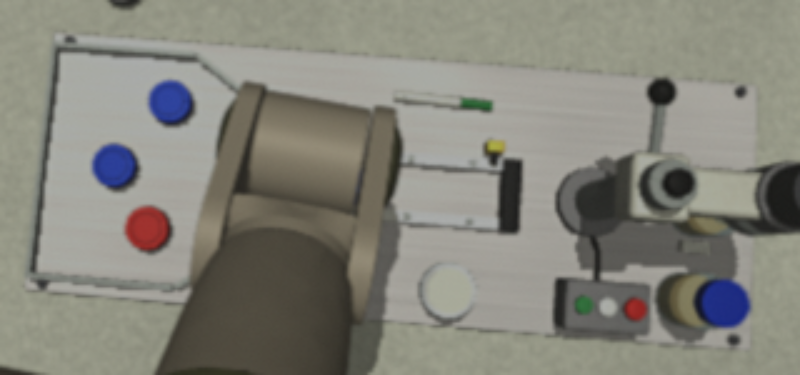

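>>> {"op": "jog_arm", "data": {"plan": [[[-0.15,0,0,0,0,0],[-0.2,0,0,0,0,0],[-0.2,0,0,0,0,0],[-0.2,0,0,0,0,0],[-0.2,0,0,0,0,0],[-0.2,0,0,0,0,0],[-0.2,0,0,0,0,0],[-0.15,0,0,0,0,0],[-0.1,0,0,0,0,0],[0,0,0,0,0,0]]]}}

```text
time_s: 6.4
position: [0.5155, -0.0521, 0.0165]
tool_rot: [[0.104, 0.995, 0.0], [0.995, -0.104, -0.0], [-0.0, 0.0, -1.0]]
ft_force: [-0.1, 0.2, -0.4]
grip_width: 0.0103
```

>>> {"op": "jog_arm", "data": {"plan": [[[0.15,0,0,0,0,0],[0.1,0,-0.5,0,0,0],[0,0,-0.8,0,0,0],[0.8,0,-0.4,0,0,0],[0.9,0,0,0,0,0],[0.9,0,0,0,0,0],[0.9,0,0,0,0,0],[0.9,0,0,0,0,0],[0.9,0,0,0,0,0],[0.9,0,0,0,0,0]]]}}

```text
time_s: 7.4
position: [0.5417, 0.2073, 0.0845]
tool_rot: [[0.103, 0.995, -0.0], [0.995, -0.103, 0.0], [0.0, -0.0, -1.0]]
ft_force: [0.2, 0.1, 0.2]
grip_width: 0.0105
```

```bash
python3 go.py -265 -1 60; echo; python3 look.py 4
```

```text
t 7.4 machine [-198.7   -0.2] z 84.5 F [0.2 0.1 0.2] grip 10.5 rel yaw -0.15 tilt [-0.0003  0.    ]
shift units [ 1.657 -0.025  0.613]
turn units -0.018
A [-95.7  -3.8] B [-211.6   -1. ] C [-159.6   70.9] R [-170.1  -62.7] 
top blue 204 [-159.9   70.6]
top blue 206 [93.4  0.1]
top red 130 [-165.6  -61.5]
scene blue 146 [96.2  0.2]
scene blue 162 [-159.4   71.3]
```

View pics/scene4.png

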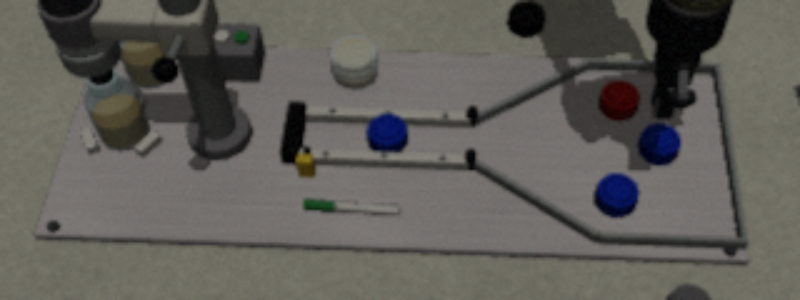

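>>> {"op": "jog_arm", "data": {"plan": [[[0.5,0,0,0,0,0],[0.5,-0.01,0,0,0,0],[0.49,-0.01,0,0,0,0],[0,0,0.3,0,0,0],[0,0,0.45,0,0,0],[0,0,0.45,0,0,0],[0,0,0.35,0,0,0],[0,0,0.15,0,0,0],[0,0,0,0,0,0]]]}}

```text
time_s: 8.4
position: [0.5472, 0.2639, 0.0157]
tool_rot: [[0.104, 0.995, -0.002], [0.995, -0.104, -0.001], [-0.001, -0.002, -1.0]]
ft_force: [0.3, -0.2, 0.4]
grip_width: 0.0101
```

```bash
python3 go.py -165 -1 16
```

```text
t 8.4 machine [-255.6   -0.4] z 15.7 F [ 0.3 -0.2  0.4] grip 10.1 rel yaw -0.22 tilt [-0.0016 -0.0005]
shift units [-2.264 -0.007 -0.006]
turn units -0.025
A [-95.7  -3.8] B [-211.6   -1. ] C [-159.6   70.9] R [-170.1  -62.7]
```

>>> {"op": "jog_arm", "data": {"plan": [[[-0.1,-0.01,0,0,0,0],[-0.15,-0.01,0,0,0,0],[-0.15,0,0,0,0,0],[-0.2,0,0,0,0,0],[-0.2,0,0,0,0,0],[-0.2,0,0,0,0,0],[-0.25,0,0,0,0,0],[-0.25,0,0,0,0,0],[-0.25,0,0,0,0,0],[-0.25,0,0,0,0,0]]]}}

```text
time_s: 9.4
position: [0.5384, 0.184, 0.0165]
tool_rot: [[0.104, 0.995, -0.0], [0.995, -0.104, -0.0], [-0.0, -0.0, -1.0]]
ft_force: [-1.0, 0.6, 0.1]
grip_width: 0.0105
```

>>> {"op": "jog_arm", "data": {"plan": [[[-0.25,0,0,0,0,0],[-0.25,0,0,0,0,0],[-0.25,0,0,0,0,0],[-0.25,0,0,0,0,0],[-0.25,0,0,0,0,0],[-0.25,0,0,0,0,0],[-0.25,0,0,0,0,0],[-0.2,0,0,0,0,0],[-0.15,0,0,0,0,0],[-0.1,0,0,0,0,0]]]}}

```text
time_s: 10.4
position: [0.5294, 0.0968, 0.0165]
tool_rot: [[0.104, 0.995, -0.0], [0.995, -0.104, 0.0], [0.0, -0.0, -1.0]]
ft_force: [0.1, -0.7, -0.2]
grip_width: 0.0104
```

```bash
python3 go.py 45 0 16; echo; python3 look.py 5
```

```text
t 10.4 machine [-87.5  -1.4] z 16.5 F [ 0.1 -0.7 -0.2] grip 10.4 rel yaw -0.21 tilt [-0.  0.]
shift units [-3.313  0.048  0.013]
turn units -0.025
A [-95.7  -3.8] B [-211.6   -1. ] C [-159.6   70.9] R [-170.1  -62.7] 
top blue 211 [93.2 -0.1]
scene blue 144 [95.8 -0.2]
scene blue 159 [-159.4   71.4]
scene red 131 [-169.9  -62.5]
```

View pics/scene5.png

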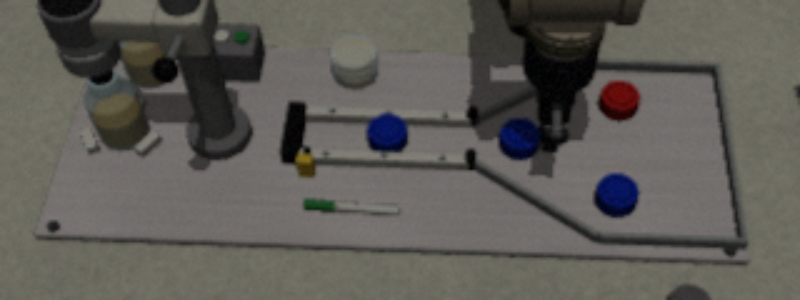

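>>> {"op": "jog_arm", "data": {"plan": [[[-0.15,0.02,0,0,0,0],[-0.2,0.01,0,0,0,0],[-0.2,0,0,0,0,0],[-0.2,0,0,0,0,0],[-0.2,0,0,0,0,0],[-0.2,0,0,0,0,0],[-0.2,0,0,0,0,0],[-0.2,0,0,0,0,0],[-0.2,0,0,0,0,0],[-0.2,0,0,0,0,0]]]}}

```text
time_s: 11.5
position: [0.5224, 0.019, 0.0165]
tool_rot: [[0.104, 0.995, -0.0], [0.995, -0.104, 0.0], [0.0, -0.0, -1.0]]
ft_force: [0.1, 0.4, 0.5]
grip_width: 0.0106
```

>>> {"op": "jog_arm", "data": {"plan": [[[-0.2,0,0,0,0,0],[-0.2,0,0,0,0,0],[-0.2,0,0,0,0,0],[-0.2,0,0,0,0,0],[-0.2,0,0,0,0,0],[-0.15,0,0,0,0,0],[-0.1,0,0,0,0,0],[0,0,0,0,0,0]]]}}

```text
time_s: 12.3
position: [0.5173, -0.0305, 0.0165]
tool_rot: [[0.104, 0.995, -0.0], [0.995, -0.104, -0.0], [-0.0, -0.0, -1.0]]
ft_force: [-0.7, 0.2, 0.7]
grip_width: 0.0103
```

```bash
python3 go.py 45 0 16; echo; python3 look.py 6
```

```text
t 12.3 machine [40.4 -0.7] z 16.5 F [-0.7  0.2  0.7] grip 10.3 rel yaw -0.23 tilt [-0.0001 -0.0001]
shift units [-0.115  0.018  0.013]
turn units -0.026
A [-95.7  -3.8] B [-211.6   -1. ] C [-159.6   70.9] R [-170.1  -62.7] 
top blue 199 [-159.7   70.7]
top red 214 [-170.   -62.5]
scene blue 207 [106.5   2.4]
scene blue 158 [-159.4   71.3]
scene red 131 [-169.9  -62.5]
```

View pics/scene6.png

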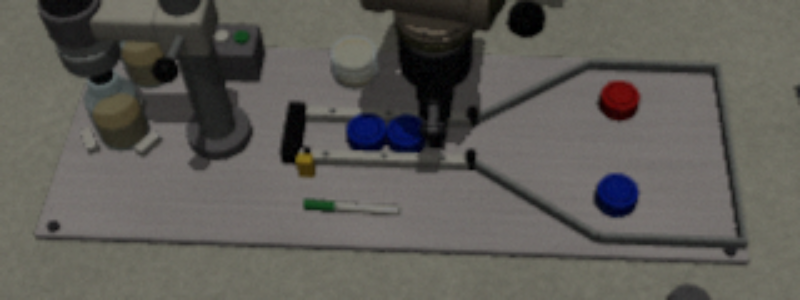

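>>> {"op": "jog_arm", "data": {"plan": [[[0.15,0,0,0,0,0],[0.1,0,-0.5,0,0,0],[0,0,-0.8,0,0,0],[0.8,0,-0.4,0,0,0],[0.9,0.2,0,0,0,0],[0.9,0.4,0,0,0,0],[0.9,0.4,0,0,0,0],[0.9,0.4,0,0,0,0],[0.9,0.4,0,0,0,0],[0,0,0,0,0,0]]]}}

```text
time_s: 13.4
position: [0.6128, 0.1878, 0.0841]
tool_rot: [[0.099, 0.995, 0.001], [0.995, -0.099, 0.001], [0.001, 0.001, -1.0]]
ft_force: [-0.1, -1.7, -0.2]
grip_width: 0.0107
```

>>> {"op": "jog_arm", "data": {"plan": [[[0,0,0,0,0,0.75],[0,0,0,0,0,0.75],[0,0,0,0,0,0.75],[0,0,0,0,0,0.75],[0,0,0,0,0,0]]]}}

```text
time_s: 13.9
position: [0.6114, 0.1834, 0.0844]
tool_rot: [[0.527, 0.85, -0.001], [0.85, -0.527, -0.0], [-0.0, -0.001, -1.0]]
ft_force: [-0.5, -0.1, -0.8]
grip_width: 0.0101
```

```bash
python3 go.py -197 89 60 -26; echo; python3 look.py 7
```

```text
t 13.9 machine [-181.9   71.6] z 84.4 F [-0.5 -0.1 -0.8] grip 10.1 rel yaw -26.02 tilt [-0.0007 -0.0001]
shift units [0.53  0.227 0.609]
turn units -0.003
A [-95.7  -3.8] B [-211.6   -1. ] C [-159.6   70.9] R [-170.1  -62.7] 
top blue 93 [-153.8   71.1]
top blue 420 [94.6 -0. ]
top red 180 [-166.5  -62.1]
scene blue 289 [96.3 -0.3]
scene red 117 [-166.9  -62.8]
```

View pics/scene7.png

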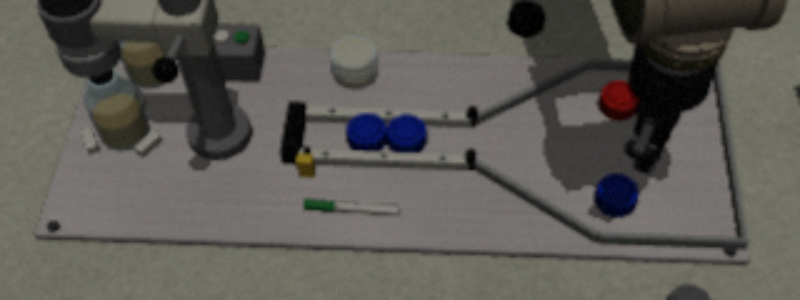

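>>> {"op": "jog_arm", "data": {"plan": [[[0.28,0.11,0,0,0,0],[0.25,0.11,0,0,0,0],[0,0,0.4,0,0,0],[0,0,0.4,0,0,0],[0,0,0,0,0,0]]]}}

```text
time_s: 14.5
position: [0.6293, 0.1966, 0.0504]
tool_rot: [[0.524, 0.852, -0.004], [0.852, -0.524, -0.001], [-0.003, -0.003, -1.0]]
ft_force: [-0.7, 0.6, -0.5]
grip_width: 0.0104
```

```bash
python3 go.py -197 89 16 -26
```

```text
t 14.5 machine [-196.8   88. ] z 50.4 F [-0.7  0.6 -0.5] grip 10.4 rel yaw -25.85 tilt [-0.0044 -0.0006]
shift units [0.018 0.022 0.859]
turn units 0.017
A [-95.7  -3.8] B [-211.6   -1. ] C [-159.6   70.9] R [-170.1  -62.7]
```

>>> {"op": "jog_arm", "data": {"plan": [[[0.01,0.01,0.3,0,0,0],[0,0,0.3,0,0,0],[0,0,0.26,0,0,0],[0,0,0,0,0,0]]]}}

```text
time_s: 14.9
position: [0.6302, 0.1967, 0.0163]
tool_rot: [[0.526, 0.851, -0.003], [0.851, -0.526, -0.0], [-0.002, -0.002, -1.0]]
ft_force: [-1.1, 0.5, 0.4]
grip_width: 0.0103
```

```bash
python3 go.py -60 22 16 -26
```

```text
t 14.9 machine [-197.   89.] z 16.3 F [-1.1  0.5  0.4] grip 10.3 rel yaw -25.97 tilt [-0.0031 -0.0004]
shift units [-3.811 -0.005  0.015]
turn units 0.003
A [-95.7  -3.8] B [-211.6   -1. ] C [-159.6   70.9] R [-170.1  -62.7]
```

>>> {"op": "jog_arm", "data": {"plan": [[[-0.1,0,0,0,0,0],[-0.15,0,0,0,0,0],[-0.2,0,0,0,0,0],[-0.2,0,0,0,0,0],[-0.25,0,0,0,0,0],[-0.25,0,0,0,0,0],[-0.25,0,0,0,0,0],[-0.25,0,0,0,0,0],[-0.25,0,0,0,0,0],[-0.25,0,0,0,0,0]]]}}

```text
time_s: 15.9
position: [0.5854, 0.1229, 0.0182]
tool_rot: [[0.526, 0.851, 0.0], [0.851, -0.526, -0.0], [0.0, 0.0, -1.0]]
ft_force: [0.1, 0.4, -0.2]
grip_width: 0.01
```

>>> {"op": "jog_arm", "data": {"plan": [[[-0.25,0,0,0,0,0],[-0.25,0,0,0,0,0],[-0.15,0,0,0,0,0],[-0.1,0,0,0,0,0],[-0.05,0,0,0,0,0],[0,0,0,0,0,0]]]}}

```text
time_s: 16.5
position: [0.5691, 0.0963, 0.0181]
tool_rot: [[0.526, 0.85, 0.0], [0.85, -0.526, -0.0], [0.0, 0.0, -1.0]]
ft_force: [0.9, -0.1, -0.6]
grip_width: 0.0104
```

```bash
python3 go.py -60 22 16 -26; echo; python3 look.py 8
```

```text
t 16.5 machine [-91.   38.2] z 18.1 F [ 0.9 -0.1 -0.6] grip 10.4 rel yaw -25.99 tilt [ 0.0001 -0.    ]
shift units [-0.874 -0.023  0.053]
turn units 0.001
A [-95.7  -3.8] B [-211.6   -1. ] C [-159.6   70.9] R [-170.1  -62.7] 
top blue 421 [94.5  0.1]
scene blue 286 [96.8 -0.2]
scene red 131 [-169.9  -62.7]
```

View pics/scene8.png

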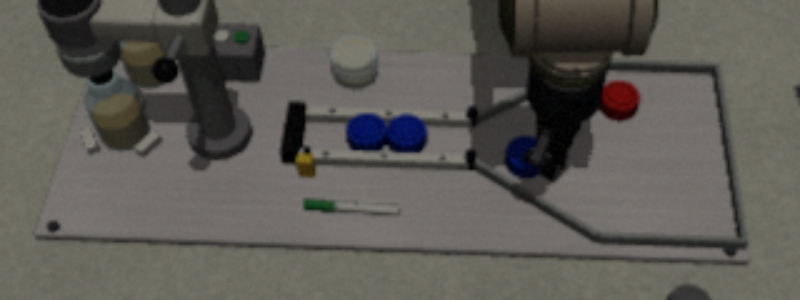

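>>> {"op": "jog_arm", "data": {"plan": [[[-0.1,0,0.04,0,0,0],[-0.15,0,0,0,0,0],[-0.15,0,0,0,0,0],[-0.15,0,0,0,0,0],[-0.1,0,0,0,0,0],[-0.05,0,0,0,0,0],[0,0,0,0,0,0],[0.3,0,0,0,0,0],[0.4,0,0,0,0,0],[0.2,0,-0.2,0,0,0]]]}}

```text
time_s: 17.6
position: [0.5736, 0.1047, 0.024]
tool_rot: [[0.525, 0.851, -0.001], [0.851, -0.525, 0.0], [-0.0, -0.001, -1.0]]
ft_force: [-0.5, -1.0, -0.6]
grip_width: 0.0101
```

>>> {"op": "jog_arm", "data": {"plan": [[[0.3,0,0,0,0,-0.6],[0.2,0,0,0,0,-0.6],[0.2,0,0,0,0,-0.6],[0,0,0,0,0,-0.6],[0,0,0,0,0,-0.6],[0,0,0,0,0,0]]]}}

```text
time_s: 18.2
position: [0.5864, 0.1286, 0.025]
tool_rot: [[0.102, 0.995, 0.001], [0.995, -0.102, 0.0], [0.0, 0.001, -1.0]]
ft_force: [0.3, -0.2, -0.4]
grip_width: 0.0102
```

```bash
python3 go.py -80 10 16 0; echo; python3 look.py 9
```

```text
t 18.2 machine [-124.9   52.1] z 25.0 F [ 0.3 -0.2 -0.4] grip 10.2 rel yaw -0.12 tilt [0.0006 0.    ]
shift units [-1.124 -1.051  0.224]
turn units -0.014
A [-95.7  -3.8] B [-211.6   -1. ] C [-159.6   70.9] R [-170.1  -62.7] 
top blue 185 [-35.6  11.2]
top blue 420 [94.6 -0. ]
scene blue 288 [96.4 -0.3]
```

View pics/scene9.png

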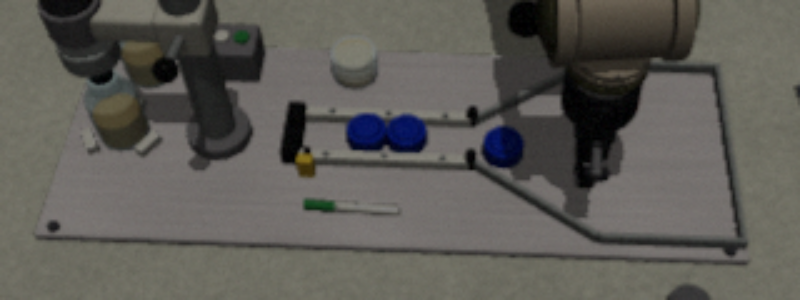

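View pics/top9.png

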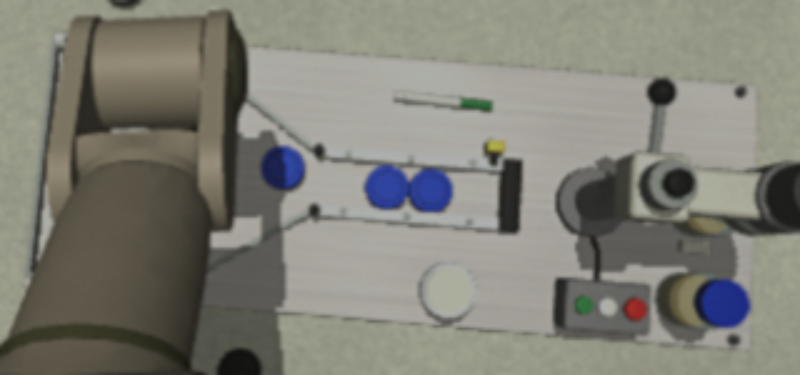

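```bash
python3 go.py -78 26 16 -20
```

```text
t 18.3 machine [-124.6   52. ] z 24.9 F [ 0.5 -0.3  1.1] grip 10.2 rel yaw -0.31 tilt [0.0004 0.    ]
shift units [-1.169 -0.645  0.221]
turn units 2.291
A [-95.7  -3.8] B [-211.6   -1. ] C [-159.6   70.9] R [-170.1  -62.7]
```

>>> {"op": "jog_arm", "data": {"plan": [[[0,0,0,0,0,0.58],[0,0,0,0,0,0.58],[0,0,0,0,0,0.58],[0,0,0,0,0,0.58],[0,0,0,0,0,0]]]}}

```text
time_s: 18.8
position: [0.5862, 0.1282, 0.0247]
tool_rot: [[0.439, 0.899, 0.0], [0.899, -0.439, -0.0], [0.0, 0.0, -1.0]]
ft_force: [-0.2, 0.2, -0.8]
grip_width: 0.0101
```

```bash
python3 go.py -78 26 16 -20
```

```text
t 18.8 machine [-124.4   52. ] z 24.7 F [-0.2  0.2 -0.8] grip 10.1 rel yaw -20.28 tilt [ 0.0002 -0.    ]
shift units [-1.313 -0.207  0.218]
turn units -0.032
A [-95.7  -3.8] B [-211.6   -1. ] C [-159.6   70.9] R [-170.1  -62.7]
```

>>> {"op": "jog_arm", "data": {"plan": [[[-0.3,-0.1,0.1,0,0,0],[-0.4,-0.1,0.1,0,0,0],[-0.4,-0.01,0,0,0,0],[-0.2,0,0,0,0,0],[-0.15,0,0,0,0,0],[-0.15,0,0,0,0,0],[-0.15,0,0,0,0,0],[-0.15,0,0,0,0,0],[-0.1,0,0,0,0,0],[-0.05,0,0,0,0,0]]]}}

```text
time_s: 19.8
position: [0.5426, 0.0576, 0.0165]
tool_rot: [[0.437, 0.9, -0.0], [0.9, -0.437, -0.0], [-0.0, -0.0, -1.0]]
ft_force: [-0.3, -0.6, 0.9]
grip_width: 0.0106
```

```bash
python3 go.py -37 11 16 -20;echo; python3 look.py 10
```

```text
t 19.8 machine [-49.9  15.7] z 16.5 F [-0.3 -0.6  0.9] grip 10.6 rel yaw -20.15 tilt [-0. -0.]
shift units [-0.342  0.001  0.013]
turn units -0.017
A [-95.7  -3.8] B [-211.6   -1. ] C [-159.6   70.9] R [-170.1  -62.7] 
top blue 421 [94.5  0.1]
scene blue 287 [96.8 -0.4]
scene red 131 [-169.9  -62.5]
```

View pics/scene10.png

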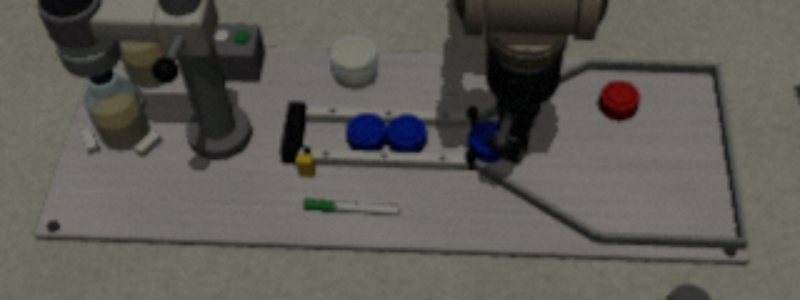

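>>> {"op": "jog_arm", "data": {"plan": [[[-0.1,0,0,0,0,0],[-0.1,0,0,0,0,0],[-0.08,0,0,0,0,0],[-0.04,0,0,0,0,0],[0,0,0,0,0,0],[0.2,0,0,0,0,0],[0.3,0,0,0,0,0],[0.3,0,0,0,0,-0.5],[0.1,0,0,0,0,-0.5],[0,0,0,0,0,-0.5]]]}}

```text
time_s: 20.9
position: [0.5531, 0.0806, 0.0165]
tool_rot: [[0.22, 0.975, 0.0], [0.975, -0.22, 0.0], [0.0, 0.0, -1.0]]
ft_force: [-0.7, -0.7, 0.3]
grip_width: 0.0105
```

>>> {"op": "jog_arm", "data": {"plan": [[[0,0,0,0,0,-0.5],[0,0,0,0,0,-0.34],[0,0,0,0,0,0]]]}}

```text
time_s: 21.2
position: [0.5529, 0.0799, 0.0165]
tool_rot: [[0.099, 0.995, 0.0], [0.995, -0.099, 0.0], [0.0, 0.0, -1.0]]
ft_force: [0.1, 0.2, 0.4]
grip_width: 0.0101
```

```bash
python3 go.py -52 0 16 0;echo; python3 look.py 11
```

```text
t 21.2 machine [-73.1  23.7] z 16.5 F [0.1 0.2 0.4] grip 10.1 rel yaw 0.05 tilt [0.0002 0.0001]
shift units [-0.526 -0.593  0.012]
turn units 0.005
A [-95.7  -3.8] B [-211.6   -1. ] C [-159.6   70.9] R [-170.1  -62.7] 
top blue 130 [-6.4 -1.1]
top blue 421 [94.5  0.1]
scene blue 286 [96.7 -0.2]
scene red 128 [-170.1  -62.4]
```

View pics/scene11.png

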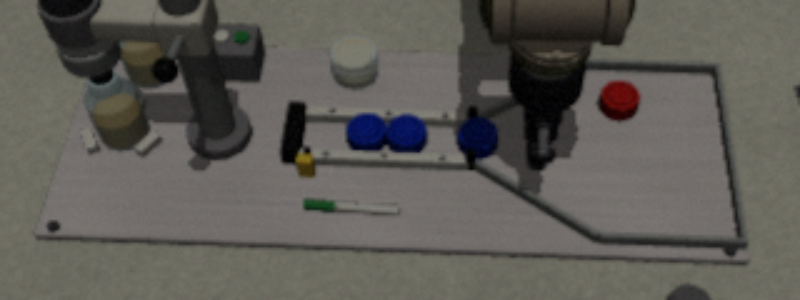

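View pics/top11.png

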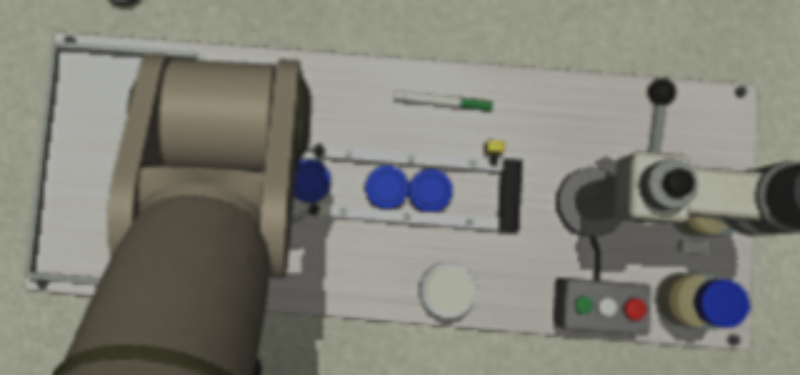

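>>> {"op": "jog_arm", "data": {"plan": [[[0,-0.3,0,0,0,0],[0,-0.29,0,0,0,0],[-0.2,0,0,0,0,0],[-0.3,0,0,0,0,0],[-0.2,0,0,0,0,0],[-0.15,0,0,0,0,0],[-0.15,0,0,0,0,0],[-0.2,0,0,0,0,0],[-0.2,0,0,0,0,0],[-0.2,0,0,0,0,0]]]}}

```text
time_s: 22.3
position: [0.5226, 0.017, 0.0165]
tool_rot: [[0.101, 0.995, -0.0], [0.995, -0.101, -0.0], [-0.0, -0.0, -1.0]]
ft_force: [1.0, -0.4, -0.2]
grip_width: 0.0104
```

```bash
python3 go.py 45 0 16 0
```

```text
t 22.3 machine [-7.4 -0.1] z 16.5 F [ 1.  -0.4 -0.2] grip 10.4 rel yaw -0.02 tilt [-0. -0.]
shift units [-1.31   0.004  0.013]
turn units -0.003
A [-95.7  -3.8] B [-211.6   -1. ] C [-159.6   70.9] R [-170.1  -62.7]
```

>>> {"op": "jog_arm", "data": {"plan": [[[-0.2,0,0,0,0,0],[-0.2,0,0,0,0,0],[-0.2,0,0,0,0,0],[-0.2,0,0,0,0,0],[-0.15,0,0,0,0,0],[-0.1,0,0,0,0,0],[-0.05,0,0,0,0,0],[0,0,0,0,0,0]]]}}

```text
time_s: 23.1
position: [0.5182, -0.0263, 0.0165]
tool_rot: [[0.101, 0.995, 0.0], [0.995, -0.101, -0.0], [-0.0, 0.0, -1.0]]
ft_force: [-1.4, 0.7, 0.9]
grip_width: 0.01
```

```bash
python3 go.py 45 0 16 0;echo; python3 look.py 12
```

```text
t 23.1 machine [36.1 -0.2] z 16.5 F [-1.4  0.7  0.9] grip 10.0 rel yaw -0.03 tilt [ 0.     -0.0001]
shift units [-0.223  0.004  0.013]
turn units -0.004
A [-95.7  -3.8] B [-211.6   -1. ] C [-159.6   70.9] R [-170.1  -62.7] 
top blue 223 [1.56e+02 1.00e-01]
top red 214 [-170.   -62.5]
scene blue 340 [126.    1.5]
scene red 129 [-170.   -62.7]
```

View pics/scene12.png

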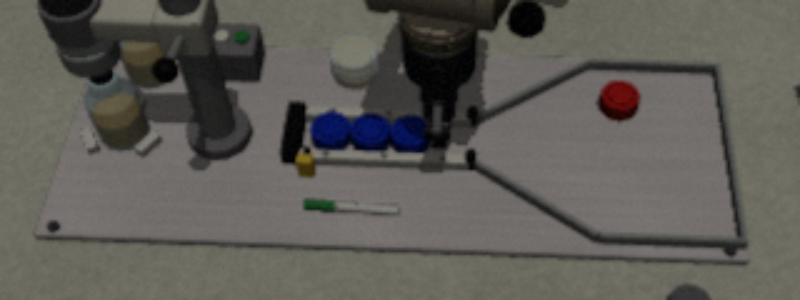

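>>> {"op": "jog_arm", "data": {"plan": [[[-0.06,0,0,0,0,0],[-0.06,0,0,0,0,0],[-0.05,0,0,0,0,0],[-0.03,0,0,0,0,0],[0,0,0,0,0,0]]]}}

```text
time_s: 23.7
position: [0.5174, -0.0343, 0.0165]
tool_rot: [[0.101, 0.995, 0.0], [0.995, -0.101, -0.0], [-0.0, 0.0, -1.0]]
ft_force: [-0.7, 0.4, 0.2]
grip_width: 0.0106
```

>>> {"op": "jog_arm", "data": {"plan": [[[-0.02,0,0,0,0,0],[0,0,0,0,0,0]]]}}

```text
time_s: 23.9
position: [0.5173, -0.0349, 0.0165]
tool_rot: [[0.101, 0.995, 0.0], [0.995, -0.101, -0.0], [-0.0, 0.0, -1.0]]
ft_force: [0.4, -0.3, 0.1]
grip_width: 0.0106
```

```bash
python3 go.py 45 0 16 0;echo; python3 look.py 13
```

```text
t 23.9 machine [44.8 -0.2] z 16.5 F [ 0.4 -0.3  0.1] grip 10.6 rel yaw -0.03 tilt [ 0. -0.]
shift units [-0.006  0.004  0.013]
turn units -0.003
A [-95.7  -3.8] B [-211.6   -1. ] C [-159.6   70.9] R [-170.1  -62.7] 
top blue 224 [1.658e+02 1.000e-01]
top red 214 [-170.   -62.5]
scene blue 349 [134.2   1.8]
scene red 131 [-169.9  -62.5]
```

View pics/top13.png

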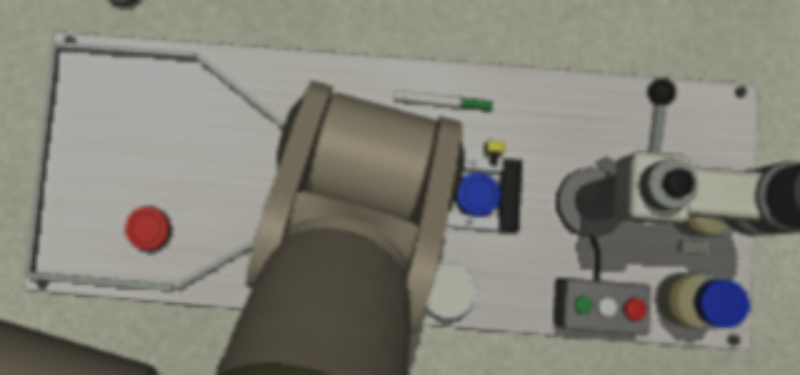

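>>> {"op": "jog_arm", "data": {"plan": [[[-0.02,0,0,0,0,0],[-0.02,0,0,0,0,0],[0,0,0,0,0,0]]]}}

```text
time_s: 24.3
position: [0.5172, -0.0364, 0.0165]
tool_rot: [[0.101, 0.995, -0.0], [0.995, -0.101, 0.0], [0.0, -0.0, -1.0]]
ft_force: [0.2, 1.9, 0.3]
grip_width: 0.01
```

>>> {"op": "jog_arm", "data": {"plan": [[[-0.02,0,0,0,0,0],[0,0,0,0,0,0]]]}}

```text
time_s: 24.5
position: [0.517, -0.0366, 0.0165]
tool_rot: [[0.101, 0.995, -0.0], [0.995, -0.101, 0.001], [0.001, -0.0, -1.0]]
ft_force: [1.0, 6.1, 1.5]
grip_width: 0.0103
```

Contact force climbed to 6 N and the fingers stopped advancing, so the row is against the stop. I'll back straight off, lift and check.

>>> {"op": "jog_arm", "data": {"plan": [[[0.1,0,0,0,0,0],[0.2,0,0,0,0,0],[0.2,0,-0.3,0,0,0],[0,0,-0.8,0,0,0],[0.4,0,-0.8,0,0,0],[0.9,0,-0.3,0,0,0],[0.9,0,0,0,0,0],[0.9,0,0,0,0,0],[0.9,0,0,0,0,0],[0,0,0,0,0,0]]]}}

```text
time_s: 25.5
position: [0.5349, 0.1457, 0.1045]
tool_rot: [[0.096, 0.995, 0.0], [0.995, -0.096, 0.0], [0.0, 0.0, -1.0]]
ft_force: [-0.2, 0.3, -0.0]
grip_width: 0.0105
```

```bash
python3 go.py;echo; python3 look.py 14
```

```text
t 25.5 machine [-136.7   -0.8] z 104.5 F [-0.2  0.3 -0. ] grip 10.5 rel yaw 0.22 tilt [0.0004 0.0005]

top blue 664 [123.6   0.3]
scene blue 430 [124.7  -0. ]
```

View pics/top14.png

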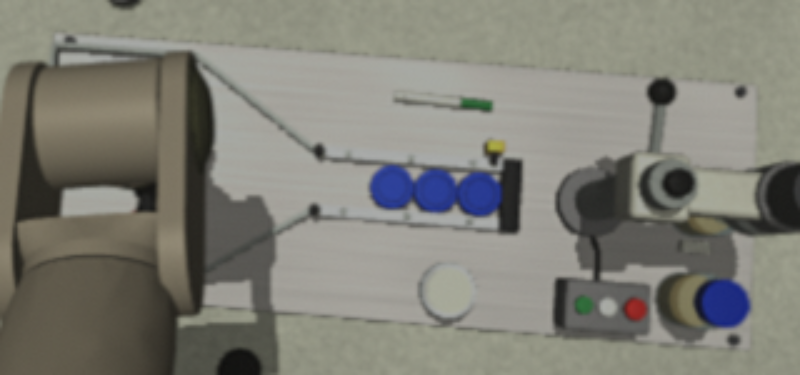

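View pics/scene14.png

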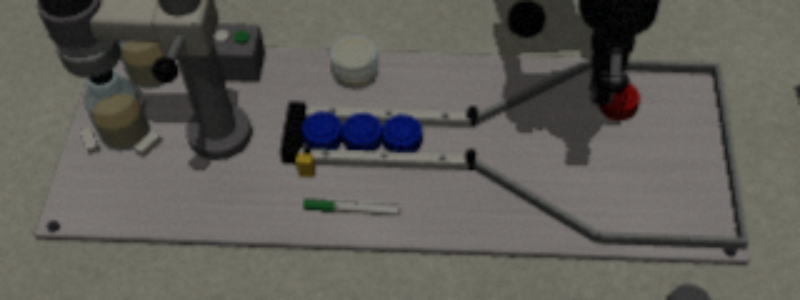

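```bash
python3 -c "
from rig import close_job
print(close_job())"
```

```text
the job is handed in; nothing more can be done
None
```

The three blue caps are in the feed track, closed up behind one another, with the first against the end stop. I handed the job in after about 25.5 s of the 61 s allowed.

I pushed the caps through the gate one at a time with the nearly shut fingertips, sliding them flat. The third started off to one side, so I steered it to the gate with two angled pushes. I then pushed the row up until the force rose to about 6 N and the fingers stopped advancing, and backed off and lifted clear.

**Row position:** The last pictures show the three caps touching, with no visible gap at the stop. The row's middle measured at machine x 123.6 mm (top camera) and 124.7 mm (scene camera), where 122 is expected. I put this 2 mm difference down to camera calibration and my fit of the machine's pose, because the contact force and the picture both say the row is home.

**Red cap:** It was last measured about 2 s before the end at (-170, -62.5) mm, where it started. In the final pictures it was partly or fully hidden by the arm, so it was not measured again.

**Other things on the deck:** The bottles, Petri dishes and marker look unmoved in the pictures. The tip box was outside the cropped views after the start, so I did not check it again, but the arm passed well above it.

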